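Couple the oil-line breather and open its gate valve

ROBOT

A 6-joint arm with a two-finger parallel gripper is mounted at the origin on the work surface. World frame = base frame: x ahead of the robot, y to its left, z up, the work surface at z = 0. Lengths are in mm, angles in rad, forces in N, time in s.
With the tool pointing down it reaches from about 400 to 925 mm from the base axis. Payload 12.5 kg.
Tool frame: the origin (TCP) lies midway between the tips of the shut fingers; the grasp point (between the pads) lies 19 mm behind it; z points along the fingers, y is the line along which they close (so a half turn about z gives the same grasp; the last joint's range is limited). The gripper opens to 95 mm and grips with 3 to 60 N. Pads are 20 mm wide; open, the fingers measure 119 mm over their backs; the gripper's body (75 mm by 180 mm) begins 59 mm behind the grasp point.
Start: joints at [-1.319, 0.491, 1.559, -0, 1.092, -0.106], TCP at [218.908, -585.428, 214.661] pointing down, gripper open.
Joint ranges: [-3.1, 3.1], [-0.84, 2.19], [0.05, 2.79], [-1.13, 4.28], [0.06, 2.93], [-2.69, 2.69]. Speed limits (rad/s): [2.22, 2.22, 2.79, 3.14, 3.14, 3.14].

INTERFACE

Orientations are given as [roll, pitch, yaw] about the fixed x, y, z axes, in that order (R = Rz(yaw) Ry(pitch) Rx(roll)).
In Python, from cell import * gives the robot as it stands.
- The arm moves only by the tool servo_tool, never from a script. Its argument "moves" is one flat list of numbers, 5 for each row, row after row: the shift along the world's x, y, z as a fraction of full scale, then the turn about the world's z as a fraction of full scale, then the opening, from 0 (shut) to 1 (fully open). A call has 1 to 12 rows; each row is the pose to reach, as a shift and turn from the pose commanded when the call began, turning the shorter way round; what a row does not reach only later rows make up. Full scale, the value 1, is 400 mm for a shift and 180 degrees for a turn. A row lasts 1/12 s, in which the tool goes at most 41.7 mm and 7.16 degrees, less where a joint would pass 70% of its speed; a pose out of reach is approached as far as the arm can. A call with a number of a shift or a turn outside -1 to 1 is refused whole. A call with a gripper value outside its range is refused whole. The fingers move at their own pace and stop on an object; the grip force is fixed at half the most. Time passes only in rows, so rows that repeat a pose let the fingers close. It gives the time, the measured TCP pose, the force, the opening and the grip force at its end, in the units of the state.
- state(): the state, without advancing time (a new reading comes with each control period).
- read_camera(name): name is "scene" or "top" or "wrist"; returns (picture, depth): 384x512x3 uint8, blue, green, red; 384x512 float32, mm along the optical axis (not along the pixel's ray), 0 where there is no reading.
- get_calibration(name): a dict with "K" (3x3 intrinsics, pixels), "R" (3x3) and "t" (3): a world point X has camera coordinates R X + t. Camera axes: x right, y down, z forward; pixel columns grow to the right and rows downward; lengths in mm; the calibration is good to about 2 mm. The wrist camera is an equidistant fisheye: a pixel r from the principal point sees the ray r / f radians off the axis. A picture is of the moment at which its call begins: read the wrist's pose just before it. get_calibration takes no time and is no camera call; for the wrist camera it gives the pose at the moment of the call.
- job_done(): hands the job in; it is judged then, once.
The state is a dict: "t": time; "joints": joint angles; "qvel": joint speeds; "tau": joint torques, N m; "eef_pos": TCP position; "tcp_rot": TCP orientation; "ft_force": force on the tool from outside, world axes, zero at the start; "moment": the same for the moment, N m; "opening": opening from 0.0 (shut) to 1.0 (fully open); "grip_force": force on a finger pad.
Only numpy, scipy, OpenCV 4.12 (cv2) and the standard library are available. Lean on these libraries where they do the work, as an engineer would, in place of code of your own. Each camera call takes 0.05 s, during which the arm holds its last target. There are 200 camera calls.

TASK

Push the loose breather coupling fully home and level onto the open grooved adaptor on the bench, then swing its two cam arms all the way down, one after the other. Only then open the gate valve: crank the handwheel anticlockwise (seen from above) until you feel it come up against its stop, and back it off a quarter turn so that it cannot seize. Leave everything released and do not knock over the white oil filter standing near by.

Things in the scene. Friction and masses are not known exactly. Their poses are not given: they have to be found in the camera images.
- coupling: Loose cam-lock coupling, 0.4 kg, standing mouth down. Origin: centre of its underside (the mouth), z up. Aluminium sleeve, outer dia. 64 mm, z 0 to 56 mm, bore dia. 50.4 mm, 44 mm deep, open below; above it a black breather cylinder, dia. 44 mm, z 56 to 111 mm: grip that. Two flat steel cam arms, towards its +y and -y, start pointing out and up. Any yaw on the adaptor will do.
- coupling_seat (a point): Centre of the closed end of the coupling's bore, 44 mm above the coupling's mouth on its axis; z along the axis. When home it lies on the adaptor's top face.
- cam_a (a joint): Cam arm on the coupling's +y side: bar 16 mm wide, 6 mm thick, 51 mm long, hinged 38 mm from the coupling's axis, 50 mm above its mouth; swings in the vertical plane through the axis. 0 rad: points out and 35 deg above level; grows as pushed down: 0.61 level, 1.60 end stop (57 deg below level). Stiff hinge (0.06 N m): stays where left. The thin ring at its end is look only.
- cam_a_tip (a point): Point on the middle line of cam_a, 50 mm from its hinge.
- cam_b (a joint): Cam arm on the coupling's -y side, the mirror image of cam_a, same joint values.
- cam_b_tip (a point): Point on the middle line of cam_b, 50 mm from its hinge.
- adaptor: Fixed riser with the open grooved adaptor: flange dia. 100 mm, 12 mm thick; pipe; collar dia. 54 mm at z 48 to 60 mm; aluminium tube of outer dia. 48.4 mm with a groove round it, z 60 to 114 mm, its top 6 mm tapered to 40 mm, dark open mouth. Origin: centre of its underside on the bench. With the coupling home, the coupling's mouth is 70 mm above the bench.
- adaptor_top (a point): Centre of the adaptor's top face, 114 mm above the bench; z up.
- plugged_riser: Fixed neighbouring riser, lower (78 mm), closed by a 58 mm cap with a small square head; not used. Same flange. Origin: centre of its underside. It and the adaptor may change places.
- wheel (a joint): Gate valve's handwheel, level, on a vertical stem: angle in rad, growing anticlockwise seen from above (opening). It starts at an arbitrary reading, 1.2 to 1.6 turns short of its hard open stop; the stop is found by feel. Turning friction 0.13 N m; stays where it is left.
- wheel_hub (a point): Point on the handwheel's axis at the rim's upper side, 126 mm above the bench. The rim's outer diameter is 150 mm. The valve body beneath has a flange of diameter 100 mm and is fixed.
- crank_mid (a point): Middle of the upright crank handle on the rim: black cylinder of diameter 20 mm and 50 mm tall (127 to 177 mm above the bench), 62 mm from the wheel's axis; this point is 157 mm above the bench. The handle spins freely on its own pin, so it can be held firmly and carried round without turning the hand.
- oil_filter: Bystander: standing white oil filter can, diameter 76 mm, 90 mm tall. Origin: centre of its underside.
Mind the look-alikes: they are no part of the job. What is shaped like the coupling but turquoise or yellow is not meant.

How it is judged:
By the outcome, as a careful person would: the job done as asked, in the order asked, and still so for the second after the job is handed in, with the robot touching nothing.
It also fails if it takes over 72 s, if anything falls off the work surface, if the arm or the gripper's body presses on something with over 40 N, if the wrist force passes 120 N, or if a joint passes its speed limit or range.

## Working session

There is one attempt and no reset: what is moved stays moved. The work goes in short steps, Python scripts to look and compute and a tool call to move; the robot and the scene stay as the last step left them, time stands still between calls to the robot, and variables do not carry over. Pictures are saved under pics/ and viewed, at most 10 in all, crops included, and the job is handed in when it is done.

Besides the shell and the picture viewer there is one more tool, called as name(argument=value, ...), one argument or row to a line, values as JSON. servo_tool: Moves the arm, as the interface text tells. Its arguments: {"type":"object","properties":{"moves":{"type":"array"}},"required":["moves"]}

```bash
mkdir -p pics; ls
cat > h.py <<'E'
from cell import *
import numpy as np, cv2
def grab(n,name):
    c=get_calibration(n); p,d=read_camera(n); cv2.imwrite(f'pics/{name}.png',p); np.savez(f'{name}.npz',p=p,d=d,K=c['K'],R=c['R'],t=c['t']); return p,d
def w(name,u,v,z=None):
    f=np.load(f'{name}.npz'); K,R,t=f['K'],f['R'],np.array(f['t']).ravel()
    r=np.linalg.inv(K)@[u,v,1.]
    if z is None: return R.T@(r*f['d'][int(v),int(u)]-t)
    o=-R.T@t; r=R.T@r; return o+r*(z-o[2])/r[2]
E
python3 - <<'E'
from h import *
a,_=grab('scene','s0'); b,_=grab('top','t0')
cv2.imwrite('pics/t0b.png',cv2.resize(b,(800,600)))
cv2.imwrite('pics/s0b.png',cv2.resize(a,(800,600)))
print(state())
E
```

```text
pics
{'t': 0.1, 'joints': array([-1.31859311e+00,  4.91471967e-01,  1.55937816e+00,  3.69000332e-06,
        1.09168029e+00, -1.05585797e-01]), 'qvel': array([ 1.02738910e-03, -1.81585783e-03, -1.79117099e-04,  2.98052493e-04,
        2.30415954e-03,  3.86267891e-05]), 'tau': array([ 3.57057375e-03, -6.13625407e+01, -2.58606452e+01,  6.94282958e-02,
        4.70296293e-02, -3.47194316e-05]), 'eef_pos': array([ 218.8566471 , -585.21017036,  214.14071345]), 'tcp_rot': array([-3.14066046e+00, -1.02084571e-04,  3.57787265e-01]), 'ft_force': array([ 0.43157932, -0.34840884, -0.9000605 ]), 'moment': array([-0.01051905, -0.04198176, -0.0258568 ]), 'grip_force': 0.0, 'opening': 0.9997637792063095}
```

View pics/t0b.png

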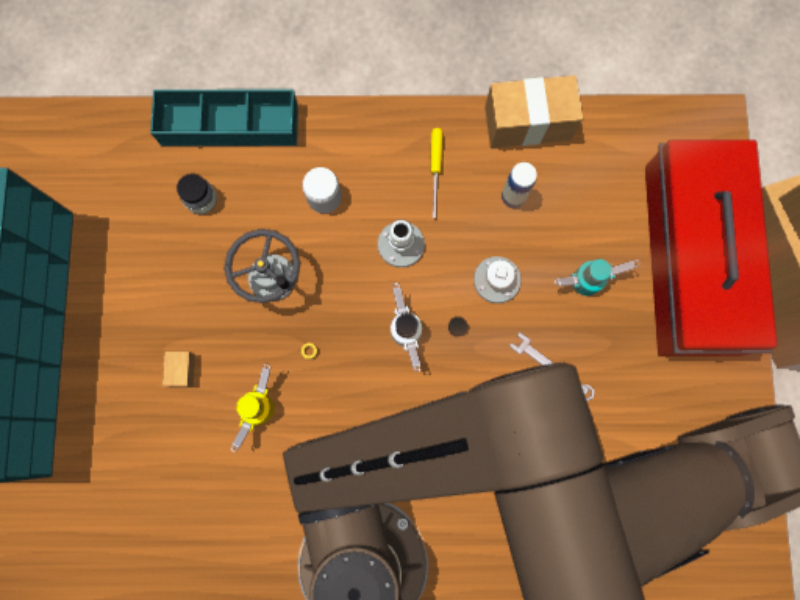

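View pics/s0b.png

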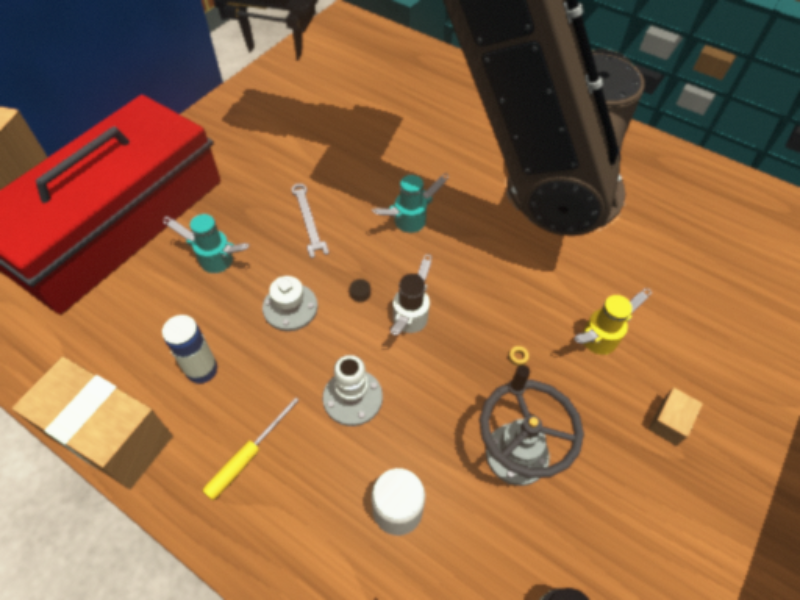

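Top view: the coupling (black top, silver sleeve) is at about (406,326), with its arms at (400,293) and (416,366). The adaptor mouth is at (401,230), the plugged riser at (500,275), the wheel hub at (262,265) with the crank near (284,284), and the filter at (320,185). Next I'll fit their positions from depth.

```bash
cat >> h.py <<'E'
def cloud(name):
    f=np.load(f'{name}.npz'); K,R,t=f['K'],f['R'],np.array(f['t']).ravel(); d=f['d']
    v,u=np.indices(d.shape); r=np.stack([u,v,np.ones_like(u)],-1)@np.linalg.inv(K).T
    P=(r*d[...,None]-t)@R; P[d==0]=np.nan; return P
def fit(name,c,rad,z0,z1,pr=True):
    P=cloud(name).reshape(-1,3); m=(np.hypot(P[:,0]-c[0],P[:,1]-c[1])<rad)&(P[:,2]>z0)&(P[:,2]<z1); q=P[m]
    if len(q)<3: return print(name,'few',len(q))
    (x,y),r=cv2.minEnclosingCircle(q[:,:2].astype(np.float32)); print(name,len(q),'circ',round(x,1),round(y,1),round(r,1),'mean',q.mean(0).round(1)); return q
E
python3 - <<'E'
from h import *
k=.64
for n,u,v,z in [('coup',406,326,111),('arm1',398,290,85),('arm2',418,367,85),('adap',401,230,114),('plug',500,272,78),('hub',262,265,126),('crank',284,284,177),('filt',320,185,90)]:
    p=w('t0',u*k,v*k,z); print(n,p.round(1),w('t0',u*k,v*k).round(1))
    if n=='coup':
        for s in('t0','s0'): fit(s,p,45,100,125); fit(s,p,80,70,100); fit(s,p,45,53,62)
    if n=='adap':
        for s in('t0','s0'): fit(s,p,45,108,122);fit(s,p,60,9,16)
    if n=='hub':
        for s in('t0','s0'): fit(s,p,90,115,135)
    if n=='crank':
        for s in('t0','s0'): fit(s,p,40,165,190); fit(s,p,40,145,170)
    if n=='filt': fit('t0',p,55,80,100)
f=np.load('t0.npz'); I=f['p']
a=cv2.resize(I[125:245,130:330],(800,480),interpolation=cv2.INTER_CUBIC); cv2.imwrite('pics/t0c.png',a)
E
```

```text
coup [460.1 -90.7 111. ] [459.1 -90.7 117.8]
t0 174 circ 465.5 -91.3 22.3 mean [465.4 -91.  110.7]
t0 59 circ 460.2 -89.5 79.1 mean [451.9 -93.6  76.4]
t0 148 circ 460.4 -92.7 44.4 mean [455.1 -93.4  56.6]
s0 219 circ 465.3 -86.5 22.6 mean [467.8 -85.3 111.4]
s0 156 circ 459.9 -90.1 79.2 mean [461.8 -85.2  81.1]
s0 176 circ 461.4 -85.6 42.3 mean [476.6 -79.5  57.4]
arm1 [536.9 -75.4  85. ] [537.8 -75.4  80.1]
arm2 [ 382.6 -114.1   85. ] [ 383.7 -114.4   72.5]
adap [652.9 -81.9 114. ] [654.4 -81.9 108.8]
t0 161 circ 653.9 -81.3 24.0 mean [653.2 -80.6 114. ]
t0 272 circ 652.8 -80.4 50.5 mean [643.3 -83.6  12.5]
s0 278 circ 652.9 -76.5 23.8 mean [654.6 -74.6 114.8]
s0 600 circ 652.9 -76.7 50.4 mean [661.9 -67.6  13.2]
plug [ 574.5 -281.7   78. ] [ 575.1 -282.1   75.6]
hub [579.6 190.4 126. ] [576.4 187.8 139.7]
t0 792 circ 582.0 192.3 75.1 mean [582.2 193.4 123.4]
s0 1513 circ 580.7 196.2 74.6 mean [585.9 199.9 125. ]
crank [530.7 138.3 177. ] [532.6 139.7 168. ]
t0 39 circ 540.9 146.1 10.0 mean [539.9 144.8 175.5]
t0 17 circ 539.6 144.9 9.5 mean [535.3 140.9 158.5]
s0 78 circ 539.3 150.7 10.6 mean [541.9 150.4 175.9]
s0 45 circ 541.1 149.9 9.6 mean [546.4 150.9 158.4]
filt [756.   83.6  90. ] [755.9  83.5  90.4]
t0 383 circ 760.2 83.5 37.1 mean [759.5  84.1  89.1]
```

View pics/t0c.png

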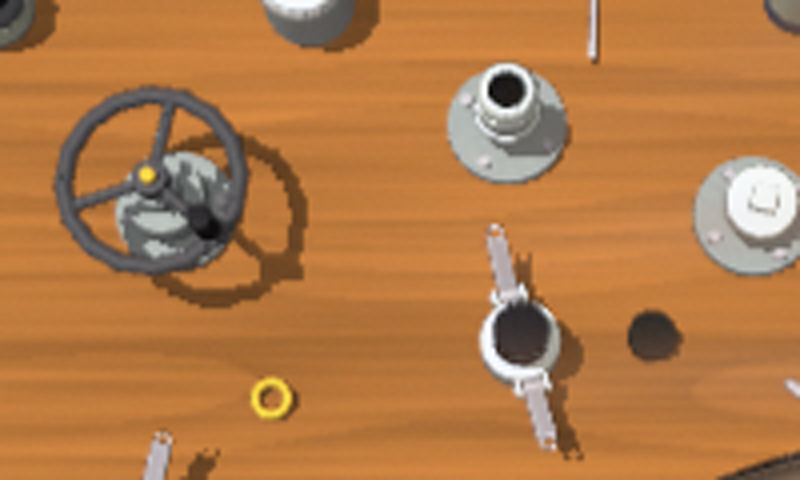

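The crop shows the coupling arms along the line (495,228) to (548,447), about 14° off world x. The adaptor mouth is at (508,90), the hub at (148,175) and the crank at (203,220). The two cameras agree on relative positions, so I'll move above the coupling.

servo_tool(
  moves=[0.41,0.825,0.05,-0.037,1,0.41,0.825,0.05,-0.037,1,0.41,0.825,0.05,-0.037,1,0.41,0.825,0.05,-0.037,1,0.41,0.825,0.05,-0.037,1,0.41,0.825,0.05,-0.037,1,0.41,0.825,0.05,-0.037,1,0.41,0.825,0.05,-0.037,1,0.41,0.825,0.05,-0.037,1,0.41,0.825,0.05,-0.037,1,0.41,0.825,0.05,-0.037,1],
)

```text
t: 1.02
eef_pos: [383.5, -254.1, 234.8]
tcp_rot: [3.141, -0.0, 0.245]
ft_force: [-0.0, -0.3, 0.4]
opening: 0.999
grip_force: 0.0
```

servo_tool(
  moves=[0.206,0.415,-0.05,0,1,0.206,0.415,-0.05,0,1,0.206,0.415,-0.05,0,1,0.206,0.415,-0.05,0,1,0.206,0.415,-0.05,0,1,0.206,0.415,-0.05,0,1,0.206,0.415,-0.05,0,1,0.206,0.415,-0.05,0,1],
)

```text
t: 1.68
eef_pos: [465.1, -90.7, 214.5]
tcp_rot: [3.142, 0.0, 0.241]
ft_force: [-0.6, -0.4, 1.3]
opening: 1.0
grip_force: 0.0
```

Run:
```python
from h import *
s=state(); print(s['t'],s['eef_pos'],s['tcp_rot'],s['ft_force'])
p,d=grab('wrist','w1'); cv2.imwrite('pics/w1b.png',cv2.resize(p,(800,600)))
f=np.load('w1.npz'); print(f['K'],f['R'],f['t'])
```

```text
1.6833 [465.09656533 -90.65178705 214.47814131] [3.14151266e+00 4.44027201e-04 2.40656617e-01] [-0.58890128 -0.44164569  1.29703437]
[[297.31863964   0.         255.78343074]
 [  0.         297.31863964 188.34472673]
 [  0.           0.           1.        ]] [[ 2.38127273e-01 -9.71233776e-01  5.96046807e-04]
 [-9.34635297e-01 -2.28987082e-01  2.72069435e-01]
 [-2.64106538e-01 -6.53442390e-02 -9.62277438e-01]] [-199.25090597  382.84269583  508.01588537]
```

View pics/w1b.png

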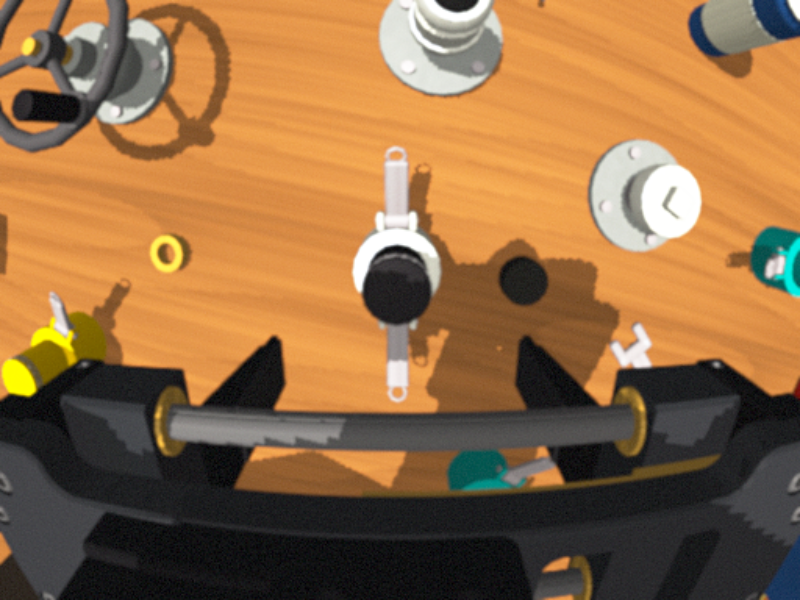

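The wrist view shows the coupling centred between the fingers (400 against 397) with its arms vertical in the image, so the yaw is right. Next I'll refine the positions from fisheye depth.

```bash
cat >> h.py <<'E'
_c=cloud
def cloud(name):
    if name[0]!='w': return _c(name)
    f=np.load(f'{name}.npz'); K,R,t=f['K'],f['R'],np.array(f['t']).ravel(); d=f['d']
    v,u=np.indices(d.shape); x=(u-K[0,2])/K[0,0]; y=(v-K[1,2])/K[1,1]; th=np.hypot(x,y)+1e-9
    s=np.tan(th)/th; P=(np.stack([x*s*d,y*s*d,d],-1)-t)@R; P[(d==0)|(th>1.3)]=np.nan; return P
E
python3 - <<'E'
from h import *
fit('w1',(465,-89),45,107,116); fit('w1',(465,-89),33,53,60); 
fit('w1',(653,-79),60,9,16);fit('w1',(653,-79),40,109,120); fit('w1',(540,148),25,170,185);fit('w1',(581,194),90,118,130)
for z in ((-3,3),): fit('w1',(530,-150),10,*z)
E
```

```text
w1 1561 circ 465.3 -88.4 22.2 mean [466.  -88.2 111.2]
w1 807 circ 465.8 -88.5 32.0 mean [479.2 -85.3  56.2]
w1 2364 circ 652.8 -78.7 50.3 mean [635.9 -79.1  12.3]
w1 665 circ 647.5 -80.2 22.6 mean [639.6 -82.  113.3]
w1 317 circ 540.7 147.8 11.0 mean [539.8 145.3 176. ]
w1 2516 circ 579.6 192.5 73.9 mean [562.8 167.9 123.3]
w1 180 circ 530.0 -150.0 10.0 mean [ 5.300e+02 -1.499e+02  3.000e-01]
```

servo_tool(
  moves=[0.001,0.0055,-0.2,0,1,0.001,0.0055,-0.2,0,1,0.001,0.0055,-0.3,0,1,0.001,0.0055,-0.356,0,1,0.001,0.0055,-0.356,0,1,0.001,0.0055,-0.356,0,1,0.001,0.0055,-0.356,0,0,0.001,0.0055,-0.356,0,0,0.001,0.0055,-0.356,0,0,0.001,0.0055,-0.356,0,0,0.001,0.0055,-0.356,0,0,0.001,0.0055,-0.356,0,0],
)

```text
t: 2.73
eef_pos: [465.8, -87.2, 72.7]
tcp_rot: [3.141, -0.001, 0.242]
ft_force: [-0.6, -0.3, -0.6]
opening: 0.637
grip_force: 0.0
```

servo_tool(
  moves=[0,0,0,0,0,0,0,0,0,0,0,0,0,0,0,0,0,0,0,0],
)

```text
t: 3.07
eef_pos: [465.8, -87.3, 72.3]
tcp_rot: [3.141, -0.0, 0.242]
ft_force: [-0.4, -0.6, 0.2]
opening: 0.458
grip_force: 30.0
```

servo_tool(
  moves=[0,0,0.1,0,0,0,0,0.2,0,0,0,0,0.3,0,0,0,0,0.33,0,0,0.08,0.005,0.33,0,0,0.16,0.01,0.33,0,0,0.24,0.013,0.33,0,0,0.32,0.017,0.33,0,0,0.4,0.019,0.33,0,0,0.469,0.021,0.33,0,0,0.469,0.021,0.33,0,0,0.469,0.021,0.33,0,0],
)

```text
t: 4.07
eef_pos: [653.4, -78.5, 202.5]
tcp_rot: [-3.14, 0.002, 0.242]
ft_force: [-1.2, 1.0, -4.2]
opening: 0.462
grip_force: 30.0
```

servo_tool(
  moves=[0,0,-0.03,0,0,0,0,-0.03,0,0,0,0,-0.03,0,0],
)

```text
t: 4.32
eef_pos: [652.1, -78.8, 191.3]
tcp_rot: [-3.141, 0.002, 0.241]
ft_force: [0.5, -0.5, -4.1]
opening: 0.457
grip_force: 30.0
```

Run:
```python
from h import *
s=state(); print(s['t'],s['eef_pos'],s['tcp_rot'],s['ft_force'],s['grip_force'])
p,d=grab('scene','s2'); p2,d=grab('top','t2')
a=cv2.resize(p[150:300,150:350],(532,400)); b=cv2.resize(p2[110:200,180:320],(620,400)); cv2.imwrite('pics/s2c.png',cv2.resize(np.hstack([a,b]),(800,278)))
```

```text
4.3167 [652.12718344 -78.79491435 191.27344624] [-3.14066210e+00  2.11125097e-03  2.41301809e-01] [ 0.48884373 -0.47111184 -4.05883588] 29.99335616827011
```

View pics/s2c.png

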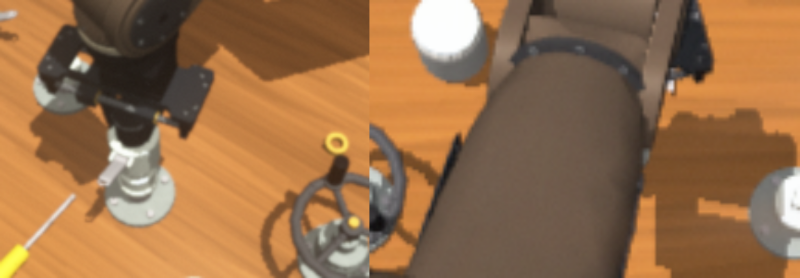

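The scene crop shows the held coupling lined up over the adaptor at about (135,160). I'll lower it in small steps while watching force.

servo_tool(
  moves=[0.002,0,-0.01,0,0,0.002,0,-0.02,0,0,0.002,0,-0.03,0,0,0.002,0,-0.03,0,0],
)

```text
t: 4.75
eef_pos: [653.7, -78.7, 179.2]
tcp_rot: [-3.141, 0.001, 0.242]
ft_force: [-0.9, -0.0, -3.4]
opening: 0.46
grip_force: 30.0
```

servo_tool(
  moves=[0,0,-0.01,0,0,0,0,-0.02,0,0,0,0,-0.03,0,0,0,0,-0.03,0,0],
)

```text
t: 5.08
eef_pos: [653.8, -78.8, 167.2]
tcp_rot: [-3.141, 0.001, 0.242]
ft_force: [-0.2, -0.4, -3.9]
opening: 0.459
grip_force: 30.0
```

servo_tool(
  moves=[0,0,-0.015,0,0,0,0,-0.03,0,0,0,0,-0.045,0,0,0,0,-0.055,0,0,0,0,-0.055,0,0],
)

```text
t: 5.5
eef_pos: [653.7, -78.8, 144.9]
tcp_rot: [-3.141, 0.001, 0.241]
ft_force: [0.3, 0.3, -5.1]
opening: 0.46
grip_force: 30.0
```

servo_tool(
  moves=[0,0,-0.004,0,0,0,0,-0.008,0,0,0,0,-0.01,0,0,0,0,-0.01,0,0],
)

```text
t: 5.83
eef_pos: [654.1, -78.8, 142.3]
tcp_rot: [3.142, -0.0, 0.242]
ft_force: [-0.2, 1.8, -5.2]
opening: 0.459
grip_force: 30.0
```

servo_tool(
  moves=[0,0,-0.004,0,0,0,0,-0.006,0,0,0,0,-0.006,0,0,0,0,-0.006,0,0],
)

```text
t: 6.17
eef_pos: [654.2, -78.8, 142.1]
tcp_rot: [3.141, -0.002, 0.242]
ft_force: [-6.9, 1.8, 13.8]
opening: 0.462
grip_force: 30.0
```

servo_tool(
  moves=[0,0,0,0,1,0,0,0,0,1,0,0,0,0,1,0,0,0,0,1,0,0,0,0,1,0,0,0,0,1,0,0,0.1,0,1,0,0,0.2,0,1,0,0,0.2,0,1,0,0,0.2,0,1],
)

```text
t: 7.0
eef_pos: [654.9, -79.0, 222.2]
tcp_rot: [3.14, -0.004, 0.242]
ft_force: [0.3, -0.1, -0.9]
opening: 0.995
grip_force: 0.0
```

Run:
```python
from h import *
s=state(); print(s['t'],s['eef_pos'],s['tcp_rot'],s['ft_force'],s['opening'])
p,d=grab('wrist','w3'); cv2.imwrite('pics/w3c.png',cv2.resize(p[60:260,120:400],(700,500)))
fit('w3',(653,-79),45,176,190); fit('w3',(653,-79),33,122,131)
q=cloud('w3').reshape(-1,3); m=(np.hypot(q[:,0]-653,q[:,1]+79)<20)&(q[:,2]>170); q=q[m]; A=np.c_[q[:,:2]-[653,-79],np.ones(len(q))]; print(np.linalg.lstsq(A,q[:,2],rcond=None)[0])
```

```text
7.0 [654.91538914 -78.97518887 222.16225849] [ 3.13950774 -0.0039948   0.24161304] [ 0.33686922 -0.12106888 -0.93965236] 0.9951926706173162
w3 2473 circ 653.3 -79.2 22.5 mean [654.8 -78.9 181.1]
w3 1225 circ 653.8 -78.9 32.3 mean [667.8 -75.5 126.2]
[ 4.26483783e-05 -2.10200736e-04  1.81322245e+02]
```

View pics/w3c.png

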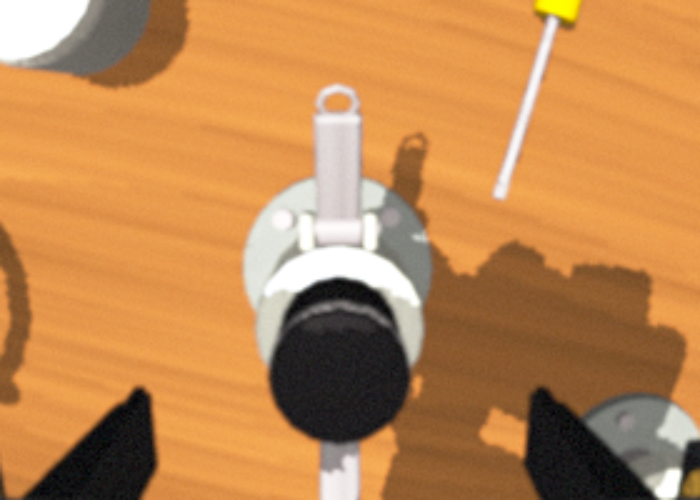

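The wrist crop shows the coupling upright on the adaptor. Depth puts its top face level at z = 181.3, so it is home, centred at (653.5,-79). I'll close the fingers and go to the far cam arm.

servo_tool(
  moves=[0.1,0.025,0,0,0,0.171,0.043,0,0,0,0.171,0.043,0,0,0,0.171,0.043,0,0,0,0.171,0.043,0,0,0,0.171,0.043,0,0,0,0.171,0.043,0,0,0,0.171,0.043,0,0,0,0.171,0.043,-0.05,0,0,0.171,0.043,-0.1,0,0,0.171,0.043,-0.14,0,0,0.171,0.043,-0.14,0,0],
)

```text
t: 8.05
eef_pos: [720.9, -61.6, 160.7]
tcp_rot: [-3.14, 0.004, 0.241]
ft_force: [-1.0, -0.1, -1.5]
opening: 0.212
grip_force: 0.0
```

servo_tool(
  moves=[0,0,-0.015,0,0,0,0,-0.03,0,0,0,0,-0.045,0,0,0,0,-0.06,0,0,0,0,-0.075,0,0,0,0,-0.09,0,0,0,0,-0.1,0,0,0,0,-0.1,0,0],
)

```text
t: 8.72
eef_pos: [722.2, -61.6, 122.8]
tcp_rot: [-3.141, 0.001, 0.242]
ft_force: [-0.3, -0.7, 1.3]
opening: 0.007
grip_force: 0.7
```

servo_tool(
  moves=[0.002,0,-0.015,0,0,0.002,0,-0.03,0,0,0.002,0,-0.045,0,0,0.002,0,-0.06,0,0,0.002,0,-0.07,0,0,0.002,0,-0.07,0,0],
)

```text
t: 9.22
eef_pos: [722.9, -61.5, 94.5]
tcp_rot: [-3.141, 0.001, 0.242]
ft_force: [1.8, -0.3, 1.1]
opening: 0.0
grip_force: 0.8
```

servo_tool(
  moves=[0,0,-0.005,0,0,0,0,-0.01,0,0,0,0,-0.01,0,0],
)

```text
t: 9.47
eef_pos: [723.3, -61.6, 91.6]
tcp_rot: [-3.142, 0.0, 0.242]
ft_force: [-0.0, -0.2, 2.1]
opening: 0.008
grip_force: 0.7
```

servo_tool(
  moves=[0,0,-0.005,0,0,0,0,-0.01,0,0,0,0,-0.01,0,0,0,0,-0.01,0,0],
)

```text
t: 9.8
eef_pos: [723.5, -61.7, 88.0]
tcp_rot: [3.141, -0.001, 0.242]
ft_force: [1.1, -0.7, 2.1]
opening: 0.007
grip_force: 1.3
```

servo_tool(
  moves=[0,0,-0.005,0,0,0,0,-0.01,0,0,0,0,-0.01,0,0,0,0,-0.01,0,0],
)

```text
t: 10.13
eef_pos: [724.3, -61.7, 84.8]
tcp_rot: [3.14, -0.003, 0.242]
ft_force: [3.9, 0.9, 7.0]
opening: 0.002
grip_force: 3.2
```

servo_tool(
  moves=[0,0,-0.004,0,0,0,0,-0.008,0,0,0,0,-0.008,0,0,0,0,-0.008,0,0],
)

```text
t: 10.47
eef_pos: [725.1, -61.7, 82.4]
tcp_rot: [3.14, -0.005, 0.242]
ft_force: [5.3, 1.2, 9.5]
opening: 0.004
grip_force: 4.9
```

servo_tool(
  moves=[0,0,0.1,0,0,0,0,0.2,0,0,0,0,0.3,0,0,0,0,0.36,0,0,-0.1,-0.025,0.36,0,0,-0.2,-0.05,0.36,0,0,-0.3,-0.0745,0.36,0,0,-0.352,-0.0865,0.36,0,0,-0.352,-0.0865,0.3,0,0,-0.352,-0.0865,0.2,0,0,-0.352,-0.0865,0.2,0,0],
)

```text
t: 11.38
eef_pos: [579.3, -95.7, 155.4]
tcp_rot: [-3.137, 0.008, 0.241]
ft_force: [-0.6, -0.3, -0.0]
opening: 0.004
grip_force: 0.0
```

servo_tool(
  moves=[0,0,-0.015,0,0,0,0,-0.03,0,0,0,0,-0.045,0,0,0,0,-0.06,0,0,0,0,-0.075,0,0,0,0,-0.09,0,0,0,0,-0.1,0,0,0,0,-0.1,0,0],
)

```text
t: 12.05
eef_pos: [582.4, -96.2, 119.9]
tcp_rot: [-3.141, 0.001, 0.241]
ft_force: [-1.0, 0.3, 1.7]
opening: 0.005
grip_force: 0.8
```

servo_tool(
  moves=[0.002,0,-0.015,0,0,0.002,0,-0.03,0,0,0.002,0,-0.045,0,0,0.002,0,-0.06,0,0,0.002,0,-0.075,0,0,0.002,0,-0.075,0,0],
)

```text
t: 12.55
eef_pos: [582.6, -96.1, 89.1]
tcp_rot: [-3.141, 0.002, 0.242]
ft_force: [-1.5, -1.1, 0.3]
opening: 0.003
grip_force: 0.7
```

servo_tool(
  moves=[0,0,-0.005,0,0,0,0,-0.008,0,0,0,0,-0.008,0,0],
)

```text
t: 12.8
eef_pos: [583.2, -96.2, 87.5]
tcp_rot: [3.142, 0.0, 0.242]
ft_force: [-1.8, -0.1, 3.6]
opening: 0.003
grip_force: 1.9
```

servo_tool(
  moves=[0,0,-0.005,0,0,0,0,-0.008,0,0,0,0,-0.008,0,0],
)

```text
t: 13.05
eef_pos: [583.1, -96.4, 84.9]
tcp_rot: [3.141, 0.0, 0.242]
ft_force: [-5.3, -1.5, 10.1]
opening: 0.001
grip_force: 4.7
```

servo_tool(
  moves=[0,0,-0.004,0,0,0,0,-0.006,0,0,0,0,-0.006,0,0],
)

```text
t: 13.3
eef_pos: [583.2, -96.5, 83.4]
tcp_rot: [3.141, -0.0, 0.242]
ft_force: [-9.1, -0.3, 18.2]
opening: 0.004
grip_force: 8.0
```

servo_tool(
  moves=[0,0,0.1,0,0,0,0,0.2,0,0,0,0,0.3,0,0,0,0,0.36,0,1,-0.1,0.1,0.36,0,1,-0.1,0.2,0.36,0,1,-0.1,0.3,0.36,0,1,-0.1,0.4,0.36,0,1,-0.1,0.4,0.36,0,1,-0.1,0.4,0.36,0,1],
)

```text
t: 14.13
eef_pos: [543.1, 66.0, 226.0]
tcp_rot: [3.142, -0.001, 0.245]
ft_force: [-0.2, -0.3, -0.2]
opening: 0.44
grip_force: 0.0
```

Run:
```python
from h import *
s=state(); print(s['t'],s['eef_pos'],s['tcp_rot'],s['ft_force'],s['opening'])
p,d=grab('scene','s4'); p2,d=grab('wrist','w4')
cv2.imwrite('pics/s4c.png',np.hstack([cv2.resize(p[170:300,170:290],(369,400)),cv2.resize(p2[:200,256:],(431,400))]))
for n in('w4','s4'):
  P=cloud(n).reshape(-1,3); v=P-[653.5,-79,0]; r=v[:,0]*.971+v[:,1]*.24; t=-v[:,0]*.24+v[:,1]*.971
  for sg in(1,-1):
    m=(abs(t)<7)&(sg*r>44)&(sg*r<85)&(P[:,2]>65)&(P[:,2]<160); q=np.c_[sg*r[m],P[m,2]]
    if len(q)>5: c=np.polyfit(q[:,0],q[:,1],1); print(n,sg,len(q),np.degrees(np.arctan(c[0])),q.min(0),q.max(0))
fit('w4',(653,-79),30,175,190); fit('s4',(653,-79),30,175,190)
q=fit('w4',(540,148),25,170,185);fit('w4',(581,194),90,118,130)
```

```text
14.1333 [543.12461398  65.97634118 226.0219357 ] [ 3.14154292e+00 -5.55251148e-04  2.45138182e-01] [-0.18222778 -0.34122563 -0.22351044] 0.44006169506542775
w4 1 186 -54.67386311217884 [44.21413595 75.62160363] [ 72.23014031 117.26089627]
w4 -1 142 -64.91943789998777 [44.09159425 66.46864931] [ 70.77494355 125.60630698]
s4 1 84 -53.604450450613136 [44.11006288 77.82300021] [ 73.15214928 118.86041453]
w4 1735 circ 647.0 -79.3 22.8 mean [647.  -76.5 181.7]
s4 288 circ 647.7 -78.2 22.7 mean [648.9 -76.5 182.8]
w4 481 circ 540.2 148.4 10.3 mean [541.  147.4 176.5]
w4 6448 circ 581.3 194.5 74.9 mean [588.5 190.6 123.6]
```

View pics/s4c.png

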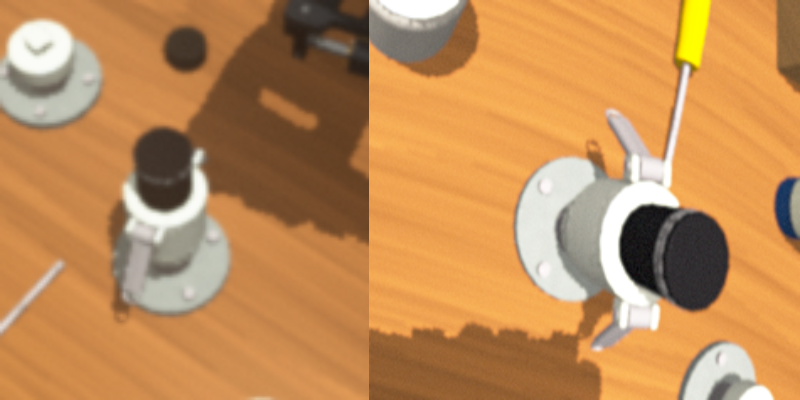

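Both arms are down, at about -54° for the far one and -60° or so for the near one. The breather top has shifted about 6 mm in -x, so the coupling is tilted. I'll measure how much.

Run:
```python
from h import *
for n in('w4','s4'):
  P=cloud(n).reshape(-1,3)
  for c,R0,z0,z1 in(((647.5,-79),20,172,192),((650,-79),31,118,134)):
    d=np.hypot(P[:,0]-c[0],P[:,1]-c[1]); m=(d<R0)&(P[:,2]>z0)&(P[:,2]<z1)&((d>24)|(z0>150)); q=P[m]
    A=np.c_[q[:,:2]-c,np.ones(len(q))]; x=np.linalg.lstsq(A,q[:,2],rcond=None)[0]; e=q[:,2]-A@x; k=abs(e)<1.5; x=np.linalg.lstsq(A[k],q[k,2],rcond=None)[0]
    print(n,k.sum(),np.degrees(x[:2]).round(2),x[2].round(1))
```

```text
w4 1284 [3.72 0.73] 182.3
w4 634 [3.95 0.38] 127.4
s4 163 [4.31 0.14] 183.3
s4 91 [3.41 1.39] 128.5
```

It is tilted about 3.8°, with the +x side high. I'll press the high side of the breather top with shut fingers to level it.

servo_tool(
  moves=[0.1,-0.1,0,0,0,0.15,-0.2,0,0,0,0.2,-0.28,0,0,0,0.297,-0.357,0,0,0,0.297,-0.357,0,0,0,0.297,-0.357,0,0,0,0.297,-0.357,-0.04,0,0,0.297,-0.357,-0.08,0,0,0.297,-0.357,-0.09,0,0,0.297,-0.357,-0.09,0,0],
)

```text
t: 15.07
eef_pos: [661.2, -79.9, 188.7]
tcp_rot: [-3.141, 0.002, 0.24]
ft_force: [-0.4, 0.0, 0.6]
opening: 0.008
grip_force: 0.0
```

servo_tool(
  moves=[0,0,-0.004,0,0,0,0,-0.008,0,0,0,0,-0.012,0,0,0,0,-0.016,0,0,0,0,-0.016,0,0],
)

```text
t: 15.48
eef_pos: [662.2, -78.9, 183.6]
tcp_rot: [3.141, -0.0, 0.242]
ft_force: [0.6, 0.2, 0.2]
opening: 0.004
grip_force: 0.3
```

servo_tool(
  moves=[0,0,-0.003,0,0,0,0,-0.005,0,0,0,0,-0.005,0,0],
)

```text
t: 15.73
eef_pos: [663.2, -79.1, 182.9]
tcp_rot: [3.14, -0.003, 0.242]
ft_force: [1.5, 0.6, 7.1]
opening: 0.004
grip_force: 3.5
```

servo_tool(
  moves=[0,0,-0.003,0,0,0,0,-0.005,0,0,0,0,-0.005,0,0],
)

```text
t: 15.98
eef_pos: [664.1, -79.2, 182.3]
tcp_rot: [3.139, -0.006, 0.242]
ft_force: [2.2, -0.1, 14.4]
opening: 0.005
grip_force: 7.3
```

servo_tool(
  moves=[0,0,-0.003,0,0,0,0,-0.004,0,0,0,0,-0.004,0,0],
)

```text
t: 16.23
eef_pos: [664.8, -79.2, 182.0]
tcp_rot: [3.138, -0.009, 0.242]
ft_force: [3.2, 1.2, 21.5]
opening: 0.003
grip_force: 10.8
```

servo_tool(
  moves=[0,0,0.05,0,0,0,0,0.11,0,0,-0.1,0.1,0.11,0,1,-0.2,0.2,0.11,0,1,-0.3,0.3,0.11,0,1,-0.3,0.3,0.11,0,1,-0.3,0.3,0.11,0,1],
)

```text
t: 16.82
eef_pos: [537.7, 44.5, 222.3]
tcp_rot: [-3.141, 0.002, 0.244]
ft_force: [0.9, -0.3, 0.9]
opening: 0.295
grip_force: 0.0
```

```bash
cat >> h.py <<'E'
def tilt(n,cx=(647.5,-79)):
  P=cloud(n).reshape(-1,3)
  for c,R0,z0,z1 in((cx,20,172,192),((np.array(cx)+[653.5,-79])/2,31,118,134)):
    d=np.hypot(P[:,0]-c[0],P[:,1]-c[1]); m=(d<R0)&(P[:,2]>z0)&(P[:,2]<z1)&((d>24)|(z0>150)); q=P[m]
    A=np.c_[q[:,:2]-c,np.ones(len(q))]; x=np.linalg.lstsq(A,q[:,2],rcond=None)[0]; e=q[:,2]-A@x; k=abs(e)<1.5; x=np.linalg.lstsq(A[k],q[k,2],rcond=None)[0]
    print(n,k.sum(),np.degrees(x[:2]).round(2),x[2].round(1))
  fit(n,(653,-79),33,172,190)
E
python3 - <<'E'
from h import *
s=state(); print(s['t'],s['eef_pos'],s['ft_force'])
p,d=grab('scene','s5'); grab('wrist','w5')
tilt('s5'); tilt('w5')
E
```

```text
16.8167 [537.68312656  44.54881764 222.33672789] [ 0.89304681 -0.32864638  0.87564428]
s5 147 [1.36 1.56] 182.8
s5 89 [1.5  0.82] 127.6
s5 297 circ 650.8 -76.6 22.7 mean [652.3 -75.4 182. ]
w5 1394 [ 1.78 -0.38] 181.6
w5 666 [ 1.74 -0.14] 126.6
w5 2027 circ 650.3 -78.6 22.6 mean [649.7 -75.5 180.9]
```

Improved to about 1.7°. I'll grip the breather with the fingers closing along the tilt direction, which squares it up, and press down while holding.

servo_tool(
  moves=[0.1,-0.1,0.05,0.5,1,0.2,-0.2,0.05,0.5,1,0.279,-0.3,0.05,0.5,1,0.279,-0.3,0.05,0.5,1,0.279,-0.3,0.05,0.5,1,0.279,-0.3,0.05,0.5,1,0.279,-0.3,0.05,0.5,1,0.279,-0.3,0.05,0.5,1,0.279,-0.3,0.05,0.5,1,0.279,-0.3,0.05,0.5,1,0.279,-0.3,0.05,0.5,1,0.279,-0.3,0.05,0.5,1],
)

```text
t: 17.92
eef_pos: [654.5, -80.5, 241.4]
tcp_rot: [3.141, 0.0, 1.747]
ft_force: [0.0, 0.3, 0.1]
opening: 0.995
grip_force: 0.0
```

servo_tool(
  moves=[0,0,0,0.03,1,0,0,0,0.03,1,0,0,0,0.03,1],
)

```text
t: 18.17
eef_pos: [654.2, -80.0, 241.5]
tcp_rot: [3.142, 0.0, 1.832]
ft_force: [-0.8, -0.9, -1.0]
opening: 1.001
grip_force: 0.0
```

servo_tool(
  moves=[-0.002,0.0025,-0.1,-0.006,1,-0.002,0.0025,-0.2,-0.006,1,-0.002,0.0025,-0.245,-0.006,1,-0.002,0.0025,-0.245,-0.006,1,-0.002,0.0025,-0.245,-0.006,0,-0.002,0.0025,-0.245,-0.006,0,-0.002,0.0025,-0.245,-0.006,0,-0.002,0.0025,-0.245,-0.006,0,-0.002,0.0025,-0.245,-0.006,0,-0.002,0.0025,-0.245,-0.006,0,-0.002,0.0025,-0.245,-0.006,0,-0.002,0.0025,-0.245,-0.006,0],
)

```text
t: 19.17
eef_pos: [652.9, -78.0, 144.1]
tcp_rot: [3.141, 0.0, 1.817]
ft_force: [0.2, -0.1, -0.5]
opening: 0.49
grip_force: 0.0
```

servo_tool(
  moves=[0,0,0,0,0,0,0,0,0,0,0,0,0,0,0,0,0,0,0,0],
)

```text
t: 19.5
eef_pos: [652.7, -78.1, 144.0]
tcp_rot: [-3.141, 0.0, 1.817]
ft_force: [-3.2, -0.5, 4.6]
opening: 0.459
grip_force: 30.0
```

Now press down.

servo_tool(
  moves=[0.001,-0.001,-0.003,0,0,0.001,-0.001,-0.006,0,0,0.001,-0.001,-0.008,0,0,0.001,-0.001,-0.008,0,0],
)

```text
t: 19.83
eef_pos: [652.8, -78.2, 143.9]
tcp_rot: [3.141, 0.0, 1.817]
ft_force: [-14.4, 2.4, 29.8]
opening: 0.461
grip_force: 30.0
```

servo_tool(
  moves=[0,0,-0.003,0,0,0,0,-0.005,0,0,0,0,-0.005,0,0],
)

```text
t: 20.08
eef_pos: [652.9, -78.3, 143.7]
tcp_rot: [3.14, 0.001, 1.817]
ft_force: [-18.9, 3.1, 43.8]
opening: 0.46
grip_force: 30.1
```

servo_tool(
  moves=[-0.001,0,0.012,0,0,-0.001,0,0.012,0,0,-0.001,0,0.012,0,1,-0.001,0,0.012,0,1,-0.001,0,0.012,0,1,-0.001,0,0.012,0,1,-0.001,0,0.012,0,1,-0.001,0,0.1,0,1,-0.001,0,0.2,0,1,-0.001,0,0.21,0,1,-0.001,0,0.21,0,1],
)

```text
t: 21.0
eef_pos: [653.9, -78.6, 225.3]
tcp_rot: [3.137, 0.002, 1.817]
ft_force: [0.2, -0.5, -0.3]
opening: 0.988
grip_force: 0.0
```

Run:
```python
from h import *
s=state(); print(s['t'],s['eef_pos'],s['ft_force'])
grab('wrist','w6')
tilt('w6',(652.5,-79))
```

```text
21.0 [653.8682333  -78.57697667 225.31568245] [ 0.22791075 -0.52266638 -0.30691441]
w6 1972 [ 0.17 -0.08] 181.4
w6 791 [-0.02 -0.16] 126.4
w6 2536 circ 652.6 -78.8 22.4 mean [652.2 -77.1 181. ]
```

Level to 0.2° and home, with the top at 181.4. Now the handwheel: hub at (581.3,194.5), crank at (540.2,148.4), angle 228.3°.

servo_tool(
  moves=[-0.05,0.09,0,0,0.6,-0.1,0.18,0,0,0.6,-0.15,0.27,0,0,0.6,-0.2,0.36,0,0,0.6,-0.25,0.45,0,0,0.6,-0.284,0.5675,0,0,0.6,-0.284,0.5675,0,0,0.6,-0.284,0.5675,0,0,0.6,-0.284,0.5675,0,0,0.6],
)

```text
t: 21.8
eef_pos: [539.1, 148.5, 221.6]
tcp_rot: [-3.14, 0.0, 1.818]
ft_force: [-0.2, -0.0, 0.4]
opening: 0.599
grip_force: 0.0
```

servo_tool(
  moves=[0,0,-0.07,0,0.6,0,0,-0.14,0,0.6,0,0,-0.2,0,0.6,0,0,-0.2,0,0.6,0,0,-0.2,0,0.6],
)

```text
t: 22.22
eef_pos: [539.5, 147.1, 141.8]
tcp_rot: [-3.139, -0.0, 1.815]
ft_force: [1.0, 0.1, 0.3]
opening: 0.598
grip_force: 0.0
```

servo_tool(
  moves=[0.001,0.001,0,0,0,0.001,0.001,0,0,0,0.001,0.001,0,0,0,0.001,0.001,0,0,0,0.001,0.001,0,0,0,0.001,0.001,0,0,0,0.001,0.001,0,0,0,0.001,0.001,0,0,0,0.001,0.001,0,0,0],
)

```text
t: 22.97
eef_pos: [539.8, 149.1, 143.0]
tcp_rot: [3.141, 0.0, 1.817]
ft_force: [-0.0, 0.5, 4.2]
opening: 0.204
grip_force: 30.0
```

Run:
```python
import numpy as np
from cell import *
s=state(); e=s['eef_pos']; print(s['t'],e,s['ft_force'],s['grip_force'],s['opening'])
H=np.array([581.3,194.5])
# full-turn offsets in rows from angle a0, 20deg steps
for a0 in (228.3,468.3):
  for i in range(1,13):
    a=np.radians(a0+20*i); b=np.radians(a0); print(i,((np.array([np.cos(a),np.sin(a)])-[np.cos(b),np.sin(b)])*61.8/400).round(3).tolist())
```

```text
22.9667 [539.84325394 149.05056226 142.96398616] [-0.02373097  0.47012708  4.23229815] 30.000687539577484 0.20442565056616807
1 [0.046, -0.028]
2 [0.098, -0.039]
3 [0.151, -0.031]
4 [0.199, -0.006]
5 [0.234, 0.034]
6 [0.254, 0.084]
7 [0.256, 0.138]
8 [0.239, 0.189]
9 [0.206, 0.231]
10 [0.16, 0.259]
11 [0.107, 0.27]
12 [0.054, 0.262]
1 [-0.047, -0.025]
2 [-0.083, -0.066]
3 [-0.103, -0.115]
4 [-0.104, -0.169]
5 [-0.088, -0.22]
6 [-0.054, -0.262]
7 [-0.009, -0.29]
8 [0.044, -0.301]
9 [0.097, -0.293]
10 [0.144, -0.268]
11 [0.18, -0.228]
12 [0.2, -0.178]
```

servo_tool(
  moves=[0.046,-0.028,0,0,0,0.098,-0.039,0,0,0,0.151,-0.031,0,0,0,0.199,-0.006,0,0,0,0.234,0.034,0,0,0,0.254,0.084,0,0,0,0.256,0.138,0,0,0,0.239,0.189,0,0,0,0.206,0.231,0,0,0,0.16,0.259,0,0,0,0.107,0.27,0,0,0,0.054,0.262,0,0,0],
)

```text
t: 23.97
eef_pos: [561.4, 254.7, 143.0]
tcp_rot: [3.139, 0.001, 1.818]
ft_force: [8.3, -11.1, 2.1]
opening: 0.206
grip_force: 30.0
```

servo_tool(
  moves=[-0.047,-0.025,0,0,0,-0.083,-0.066,0,0,0,-0.103,-0.115,0,0,0,-0.104,-0.169,0,0,0,-0.088,-0.22,0,0,0,-0.054,-0.262,0,0,0,-0.009,-0.29,0,0,0,0.044,-0.301,0,0,0,0.044,-0.301,0,0,0],
)

```text
t: 24.72
eef_pos: [582.2, 133.2, 142.9]
tcp_rot: [3.138, -0.001, 1.815]
ft_force: [2.7, 0.9, 8.7]
opening: 0.209
grip_force: 30.0
```

Run:
```python
import numpy as np
from cell import *
s=state(); e=s['eef_pos']; print(s['t'],e,s['ft_force'],s['grip_force'],s['opening'])
v=e[:2]-[581.3,194.5]; print(np.hypot(*v),np.degrees(np.arctan2(v[1],v[0])))
a0=268.3
for j in range(4):
  print()
  b=np.radians(a0+40*j)
  for i in range(1,6):
    a=np.radians(a0+40*j+8*i); print(((np.array([np.cos(a),np.sin(a)])-[np.cos(b),np.sin(b)])*61.8/400).round(4).tolist())
```

```text
24.7167 [582.2085325  133.19312586 142.92287227] [2.69358571 0.94443146 8.71970663] 30.00128209590912 0.20942069859373807
61.313605737269135 -89.15097175297424

[0.0215, 0.0009]
[0.0427, 0.0047]
[0.0632, 0.0115]
[0.0825, 0.021]
[0.1003, 0.0332]

[0.0159, 0.0145]
[0.0297, 0.0311]
[0.041, 0.0494]
[0.0497, 0.0692]
[0.0555, 0.0899]

[0.0029, 0.0214]
[0.0028, 0.0429]
[-0.0003, 0.0642]
[-0.0064, 0.0849]
[-0.0153, 0.1046]

[-0.0115, 0.0182]
[-0.0255, 0.0347]
[-0.0416, 0.049]
[-0.0595, 0.061]
[-0.0789, 0.0703]
```

servo_tool(
  moves=[0.0215,0.0009,0,0,0,0.0427,0.0047,0,0,0,0.0632,0.0115,0,0,0,0.0632,0.0115,0,0,0],
)

```text
t: 25.05
eef_pos: [605.5, 138.3, 143.0]
tcp_rot: [3.14, 0.0, 1.817]
ft_force: [1.2, 1.3, 5.5]
opening: 0.209
grip_force: 30.0
```

Run:
```python
import numpy as np
for k in range(16):
  a=np.radians(292.3+10*k+np.array([0,5,10])); c=np.c_[np.cos(a),np.sin(a)]*61.8/400
  print(426+10*k+10,(c[1]-c[0]).round(4).tolist(),(c[2]-c[0]).round(4).tolist())
```

```text
436 [0.0122, 0.0057] [0.0239, 0.0124]
446 [0.0111, 0.0077] [0.0214, 0.0163]
456 [0.0096, 0.0095] [0.0183, 0.0198]
466 [0.0078, 0.011] [0.0145, 0.0227]
476 [0.0057, 0.0122] [0.0104, 0.0248]
486 [0.0035, 0.013] [0.0059, 0.0263]
496 [0.0012, 0.0134] [0.0013, 0.0269]
506 [-0.0011, 0.0134] [-0.0034, 0.0267]
516 [-0.0034, 0.013] [-0.008, 0.0257]
526 [-0.0057, 0.0122] [-0.0124, 0.0239]
536 [-0.0077, 0.0111] [-0.0163, 0.0214]
546 [-0.0095, 0.0096] [-0.0198, 0.0183]
556 [-0.011, 0.0078] [-0.0227, 0.0145]
566 [-0.0122, 0.0057] [-0.0248, 0.0104]
576 [-0.013, 0.0035] [-0.0263, 0.0059]
586 [-0.0134, 0.0012] [-0.0269, 0.0013]
```

servo_tool(
  moves=[0.0122,0.0057,0,0,0,0.0239,0.0124,0,0,0,0.0239,0.0124,0,0,0],
)

```text
t: 25.3
eef_pos: [614.5, 143.0, 143.0]
tcp_rot: [3.14, 0.0, 1.817]
ft_force: [2.9, 0.1, 3.9]
opening: 0.205
grip_force: 30.0
```

servo_tool(
  moves=[0.0111,0.0077,0,0,0,0.0214,0.0163,0,0,0,0.0214,0.0163,0,0,0],
)

```text
t: 25.55
eef_pos: [622.9, 149.6, 143.0]
tcp_rot: [3.14, 0.0, 1.817]
ft_force: [3.0, -0.6, 4.1]
opening: 0.203
grip_force: 30.0
```

servo_tool(
  moves=[0.0096,0.0095,0,0,0,0.0183,0.0198,0,0,0,0.0183,0.0198,0,0,0],
)

```text
t: 25.8
eef_pos: [630.3, 157.6, 143.0]
tcp_rot: [3.14, 0.0, 1.817]
ft_force: [2.9, 0.1, 4.1]
opening: 0.203
grip_force: 30.0
```

servo_tool(
  moves=[0.0078,0.011,0,0,0,0.0145,0.0227,0,0,0,0.0145,0.0227,0,0,0],
)

```text
t: 26.05
eef_pos: [636.1, 166.8, 143.0]
tcp_rot: [3.14, 0.0, 1.817]
ft_force: [3.4, 0.1, 5.4]
opening: 0.206
grip_force: 30.0
```

servo_tool(
  moves=[0.0057,0.0122,0,0,0,0.0104,0.0248,0,0,0,0.0104,0.0248,0,0,0],
)

```text
t: 26.3
eef_pos: [639.9, 175.9, 143.0]
tcp_rot: [3.141, 0.002, 1.817]
ft_force: [1.4, -2.6, 6.5]
opening: 0.204
grip_force: 30.0
```

servo_tool(
  moves=[0.0035,0.013,0,0,0,0.0035,0.013,0,0,0,0.0035,0.013,0,0,0],
)

```text
t: 26.55
eef_pos: [639.6, 178.0, 142.8]
tcp_rot: [-3.136, 0.004, 1.817]
ft_force: [-6.7, -21.4, 11.2]
opening: 0.205
grip_force: 30.0
```

The stop is found: a 21 N reaction and no further travel, after about 1.32 turns, with the handle at -16.3° about the hub. Now I'll back off 90°.

Run:
```python
import numpy as np
c=np.array([580.9,195.2]); s=c+61.8*np.array([np.cos(np.radians(347.3)),np.sin(np.radians(347.3))])
for a in np.linspace(343.7,253.4,9):
  print(round(a,1),((c+61.8*np.array([np.cos(np.radians(a)),np.sin(np.radians(a))])-s)/400).round(4).tolist())
```

```text
343.7 [-0.0024, -0.0094]
332.4 [-0.0138, -0.0376]
321.1 [-0.0304, -0.063]
309.8 [-0.0517, -0.0847]
298.6 [-0.0769, -0.1017]
287.3 [-0.1049, -0.1136]
276.0 [-0.1346, -0.1197]
264.7 [-0.165, -0.1199]
253.4 [-0.1949, -0.1141]
```

servo_tool(
  moves=[-0.0024,-0.0094,0,0,0,-0.0138,-0.0376,0,0,0,-0.0304,-0.063,0,0,0,-0.0517,-0.0847,0,0,0,-0.0769,-0.1017,0,0,0,-0.1049,-0.1136,0,0,0,-0.1346,-0.1197,0,0,0,-0.165,-0.1199,0,0,0,-0.1949,-0.1141,0,0,0,-0.1949,-0.1141,0,0,0,-0.1949,-0.1141,0,0,0],
)

```text
t: 27.47
eef_pos: [562.3, 137.2, 142.9]
tcp_rot: [3.141, -0.002, 1.817]
ft_force: [0.9, 7.9, 3.4]
opening: 0.208
grip_force: 30.0
```

servo_tool(
  moves=[0,0,0,0,0.6,0,0,0,0,0.6,0,0,0,0,0.6,0,0,0,0,0.6,0,0,0.1,0,0.6,0,0,0.2,0,0.6,0,0,0.25,0,0.6,-0.1,-0.1,0.25,0,0.6,-0.2,-0.2,0.25,0,0.6,-0.2,-0.2,0.25,0,0.6,-0.2,-0.2,0.25,0,0.6],
)

```text
t: 28.38
eef_pos: [479.5, 53.5, 242.8]
tcp_rot: [-3.14, 0.0, 1.815]
ft_force: [1.2, 0.4, -0.2]
opening: 0.597
grip_force: 0.0
```

Run:
```python
from h import *
s=state(); print(s['t'],s['eef_pos'],s['tcp_rot'],s['ft_force'],s['opening'])
p,d=grab('scene','s7'); p2,d=grab('wrist','w7'); p3,d=grab('top','t7')
for n in('w7','s7','t7'):
  fit(n,(562,137),28,166,185); fit(n,(581,194),90,118,130); tilt(n,(653,-79))
  P=cloud(n).reshape(-1,3); v=P-[653.5,-79,0]; r=v[:,0]*.971+v[:,1]*.24; t=-v[:,0]*.24+v[:,1]*.971
  for sg in(1,-1):
    m=(abs(t)<7)&(sg*r>46)&(sg*r<75)&(P[:,2]>74)&(P[:,2]<160); q=np.c_[sg*r[m],P[m,2]]
    if len(q)>5: c=np.polyfit(q[:,0],q[:,1],1); print(n,sg,len(q),np.degrees(np.arctan(c[0])),q.min(0),q.max(0))
cv2.imwrite('pics/s7c.png',np.hstack([cv2.resize(p[150:384,170:400],(400,400)),cv2.resize(p2,(400,400))]))
```

```text
28.3833 [479.54419419  53.49678939 242.82287584] [-3.13999753e+00  2.62685127e-04  1.81532050e+00] [ 1.19335378  0.40293663 -0.17675268] 0.5974111033487762
w7 470 circ 562.4 135.4 10.4 mean [560.7 135.5 176. ]
w7 5740 circ 580.0 194.3 74.4 mean [574.2 195.7 123.6]
w7 0 [0. 0.] 0.0
w7 0 [0. 0.] 0.0
w7 few 0
w7 -1 135 -57.39674138729414 [49.22561476 74.53145514] [ 69.49341175 109.83575867]
s7 77 circ 562.6 137.1 10.2 mean [564.3 137.7 176.7]
s7 1390 circ 580.8 196.4 74.7 mean [586.3 201.3 124.7]
s7 167 [-1.07 -0.34] 182.7
s7 89 [-0.26  0.67] 127.1
s7 300 circ 652.7 -77.4 23.0 mean [654.5 -75.  181.7]
s7 1 75 -56.40851859672073 [46.47900231 74.59992426] [ 70.61185555 114.35760659]
t7 few 0
t7 333 circ 582.8 194.2 73.4 mean [592.2 229.2 123.4]
t7 49 [ 1.99 -0.38] 181.2
t7 34 [-1.75  0.56] 125.5
t7 170 circ 652.9 -80.7 21.8 mean [652.5 -81.2 180.7]
t7 1 12 -54.87933586218276 [51.87042278 74.85092812] [ 70.51964338 104.27875049]
t7 -1 39 -57.80087948027216 [46.61440583 76.7826286 ] [ 69.34750616 113.5997518 ]
```

View pics/s7c.png

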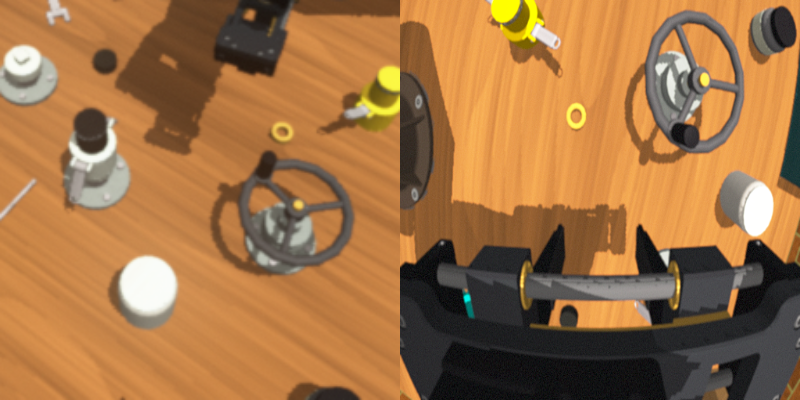

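The final picture shows the coupling upright and home at (92,150) with both arms at -57°. The filter is standing at (148,290), the crank is at (267,163) about 91° back from the stop, and the gripper is clear.

```bash
python3 -c "
from cell import *
print(job_done())"
```

```text
the job is handed in; nothing more can be done
None
```

The job is handed in: the coupling is home and level, both cam arms are at their end stops, and the valve was opened to its stop and backed off about 91°. The filter is still standing and the gripper is clear, but closing the second arm tilted the coupling about 4°, so I re-seated and levelled it afterwards, before turning the wheel.

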